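# Release a cake die from its locking clamp and reset the lock

### The job

Press the yellow release button so that the red-ball lock lever drops, slide the jaw fully open, and lift the white die out (only its ends are free). Stand it upright on the bare bench and let go, then take it again across its width, as the wooden rack leaves no room for fingers at its ends, and set it down flat in the rack between the two cheeks. Last, lift the lever all the way back up to where it stood so that it stays by itself; leave the jaw open, never lay the die over, and leave the spice jar, the dish and the stamp where they stand.

Things in the scene. Friction and masses are not known exactly. Their poses are not given: they have to be found in the camera images.
- clamp: Blue clamp bed fixed to the bench, 192 (x) x 80 (y) x 24 mm; origin at the centre of its underside. Along its x axis (yaw up to 0.2 rad): lever x -88, grey lock housing x -72 to -30 (y -28 to 28, top at 76), fixed jaw x -29 to -17 (y -30 to 30, top at 72), die, sliding jaw (+x). Jaws cover the die's long sides to above its top; only its ends (+-y) are free. Heights in mm above the bench.
- jaw (a joint): Sliding steel jaw: 0 clamped, 0.032 m fully open, along the clamp's +x. Friction about 3 N, no spring, stays where left. Its lip reaches 7 mm over the die's top, so the die cannot rise until it is open; top 76 mm above the bench. Blocked (about 1 mm play) while the lock lever is up.
- jaw_grip (a point): Top centre of the jaw's black grip post, 88 mm above the bench. The post is 12 mm (clamp x) by 24 mm (clamp y), 12 mm taller than the jaw and 10 mm behind its plate: pinch it across its 24 mm.
- release_button (a joint): Yellow push button, 26 mm across, on top of the lock housing: 0 out, 0.008 m fully pressed straight down; sprung, about 6 N at full travel. The lever trips at 4 to 6 mm of travel.
- button_top (a point): Centre of the button's top, 88 mm above the bench when out; moves with it.
- lock_lever (a joint): Lock lever, swings about the clamp's x axis: 0 rad up (leaning 0.12 rad past upright to the clamp's -y, resting by its weight), 1.69 rad dropped (level, to the clamp's +y). Weight only: from above about 0.12 rad it falls (about 1 s), from below it returns to 0. About 1.5 N at the ball lifts it. Can be raised with the jaw open over 17 mm and the button out.
- lever_ball (a point): Centre of the red ball, 26 mm diameter, at the end of the lever, 75 mm from the hinge line, on a 10 mm rod; moves with the lever. Pinched along the clamp's x axis the ball turns between the fingers as the lever swings. 54 mm above the bench when dropped, 128 mm when up.
- lever_hinge (a point): Point of the lever's hinge line in the plane of the lever, 54 mm above the bench; fixed to the clamp. The hinge line runs along the clamp's x axis.
- die: White plastic cake die, a block 34 (x) x 62 (y) x 45 mm high, red flower on top, 0.1 to 0.2 kg; origin at the centre of its underside, z up. Starts in the clamp, axes along the clamp's, underside 24 mm above the bench. The bench left of the sliding jaw (clamp +y) is kept free for standing it; a fixed stack of slats 153 mm high fills x over 0.48, y under 0.13 m.
- rack: Wooden rack fixed to the bench: board 48 (x) x 92 (y) x 10 mm with two upright cheeks at its y ends, 40 mm wide, 8 mm thick, 68 mm apart inside, tops 64 mm above the bench, 9 mm above a seated die, so no room for fingers on the die's ends. Sides (+-x) open. Origin at the centre of its underside; the die's 62 mm length goes along the rack's y, either way round.
- rack_seat (a point): Centre of the rack board's top, 10 mm above the bench: the die's origin belongs here.
- jar: Bystander: spice jar with red cap, 45 mm diameter, 106 mm tall, standing; origin at the centre of its underside.
- dish: Bystander: small steel dish of red colour, 72 mm diameter, 25 mm high; origin at the centre of its underside.
- stamp: Bystander: wooden stamp, 27 mm diameter, 77 mm tall, standing; origin at the centre of its underside.

How it is judged:
By the outcome, as a careful person would: the job done as asked, in the order asked, and still so for the second after the job is handed in, with the robot touching nothing.
It also fails if it takes over 69 s, if anything falls off the work surface, if the arm or the gripper's body presses on something with over 40 N, if the wrist force passes 120 N, or if a joint passes its speed limit or range.

### The arm

A 6-joint arm with a two-finger parallel gripper is mounted at the origin on a cart in front of the work surface, level with it; the furniture and walls round the work are solid. World frame = base frame: x ahead of the robot, y to its left, z up, the work surface at z = 0. Lengths are in m, angles in rad, forces in N, time in s.
With the tool pointing down it reaches from about 0.375 to 0.9 m from the base axis. Payload 3.1 kg.
Tool frame: the origin (TCP) lies between the finger pads; the fingertips stand 11 mm ahead of it and the grasp point (between the pads) lies 8 mm behind it; z points along the fingers, y is the line along which they close (so a half turn about z gives the same grasp; the last joint's range is limited). The gripper opens to 87 mm and grips with 3 to 60 N. Pads are 19 mm wide; open, the fingers measure 117 mm over their backs; the gripper's body (75 mm by 190 mm) begins 51 mm behind the grasp point.
Start: joints at [1.135, 0.527, 1.433, -0, 1.181, -0.178], TCP at [0.159, 0.604, 0.234] pointing down, gripper open.
Joint ranges: [-3.08, 3.08], [-0.75, 2.2], [0.22, 2.44], [-1.43, 4.57], [0, 2.65], [-2.85, 2.85]. Speed limits (rad/s): [2.79, 2.79, 3.14, 3.14, 3.14, 3.14].

### API

Orientations are given as a unit quaternion [x, y, z, w].
In Python, from rig import get_obs, camera, hand_in gives the robot as it stands.
- The arm moves only by the shell command python3 -m pendant 'ROWS' [FORCE]. ROWS is JSON, a list that holds one entry, the list of rows, each a list of 7 numbers: the shift along the tool's x, y, z in m, then the turn, a rotation vector about the tool's x, y, z in degrees, then the opening, from 0 (shut) to 1 (fully open). In form: [[[x, y, z, ax, ay, az, fingers], ...]]. A call has exactly 5 rows; each row shifts and turns the commanded pose from where the row before left it, along the tool's axes as they then stand; what a row does not reach is not made up. A row lasts 1/8 s, in which the tool goes at most 62.5 mm and 10.7 degrees, less where a joint would pass 70% of its speed; a pose out of reach is approached as far as the arm can. A call with a gripper value outside its range is refused whole. The fingers move at their own pace and stop on an object; FORCE is the grip in N (left out, the last holds). Time passes only in rows, so rows that do not move let the fingers close, or fill a call up. It gives the time, the measured TCP pose, the force, the opening and the grip force at its end, in the units of the state.
- get_obs(): the state, without advancing time (a new reading comes with each control period).
- camera(name): name is "side" or "top" or "wrist"; returns a dict with "img" (420x560x3 uint8, red, green, blue), "intrinsics" (3x3 intrinsics, pixels), "R" (3x3) and "t" (3): a world point X has camera coordinates R X + t; the wrist camera has in their place "T_tool_cam" (4x4, takes a point from camera to tool coordinates, whose origin is the TCP and whose axes are the flange's). Camera axes: x right, y down, z forward; pixel columns grow to the right and rows downward; lengths in m; the calibration is good to about 2 mm. A picture is of the moment at which its call begins: read the wrist's pose just before it. There is no depth.
- hand_in(): hands the job in; it is judged then, once.
The state is a dict: "time": time; "q": joint angles; "joint_velocities": joint speeds; "joint_torque": joint torques, N m; "position": TCP position; "tool_rot": TCP orientation; "ft_force": force on the tool from outside, world axes, zero at the start; "moment": the same for the moment, N m; "grip_width": finger opening in m; "grip_force": force on a finger pad.
Only numpy, scipy, OpenCV 4.12 (cv2) and the standard library are available. Lean on these libraries where they do the work, as an engineer would, in place of code of your own. Each camera call takes 0.05 s, during which the arm holds its last target. There are 200 camera calls.

## Working session

There is one attempt and no reset: what is moved stays moved. The work goes in short steps, Python scripts to look and compute and a shell command to move; the robot and the scene stay as the last step left them, time stands still between calls to the robot, and variables do not carry over. Pictures are saved under pics/ and viewed, at most 10 in all, crops included, and the job is handed in when it is done.

```bash
ls; mkdir -p pics; python3 - <<'E'
from rig import get_obs,camera
import cv2,numpy as np,pickle
o=get_obs();print({k:np.round(v,3) for k,v in o.items()})
d={}
for n in("side","top"):
    c=camera(n);d[n]=c;cv2.imwrite(f"pics/{n}0.png",c["img"][:,:,::-1])
    print(n,np.round(c["intrinsics"],1).tolist(),np.round(c["R"],3).tolist(),np.round(c["t"],3))
pickle.dump(d,open("d.pkl","wb"))
E
```

```text
pics
{'time': np.float64(0.0), 'q': array([ 1.136,  0.528,  1.434,  0.   ,  1.181, -0.179]), 'joint_velocities': array([ 0.001, -0.001,  0.001, -0.001,  0.   , -0.   ]), 'joint_torque': array([ 1.0000e-03, -4.4004e+01, -1.7659e+01,  6.3000e-02,  5.8000e-02,
       -0.0000e+00]), 'position': array([0.158, 0.604, 0.233]), 'tool_rot': array([ 0.128,  0.992, -0.001, -0.   ]), 'ft_force': array([-0.103, -0.44 , -0.843]), 'moment': array([-0.046, -0.006, -0.071]), 'grip_force': np.float64(0.0), 'grip_width': np.float64(0.087)}
side [[464.2, 0.0, 279.0], [0.0, 464.2, 208.2], [0.0, 0.0, 1.0]] [[-0.998, 0.06, -0.02], [0.042, 0.386, -0.921], [-0.047, -0.92, -0.388]] [0.528 0.04  1.439]
top [[505.2, 0.0, 275.5], [0.0, 505.2, 206.7], [0.0, 0.0, 1.0]] [[-0.008, -1.0, -0.001], [-0.993, 0.008, -0.114], [0.114, -0.0, -0.993]] [0.12  0.551 1.515]
```

View pics/side0.png

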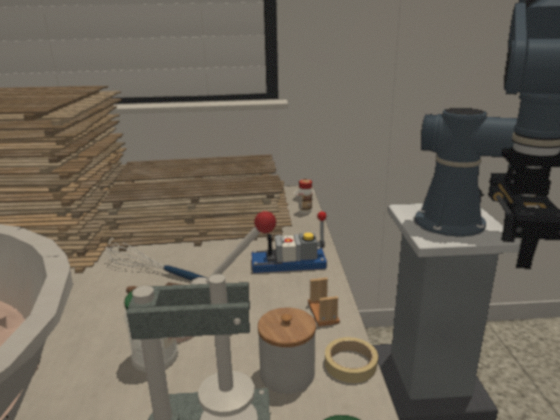

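View pics/top0.png

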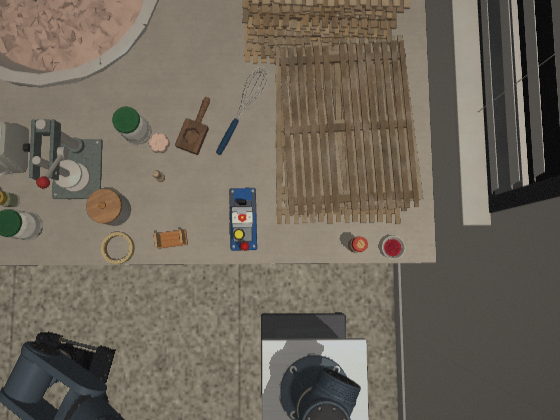

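Side view: clamp at about (290,255), rack at (323,300). Top view: clamp (243,218) with button (239,235), red ball (244,246) and die flower (242,217); rack (170,238), jar (359,243), dish (392,247), stamp about (157,175).

```bash
cat > h.py <<'E'
import numpy as np,cv2,pickle
from scipy.spatial.transform import Rotation as Ro
from rig import get_obs,camera
def cam(n):
    o=get_obs(); c=camera(n)
    if n=="wrist":
        T=np.eye(4);T[:3,:3]=Ro.from_quat(o["tool_rot"]).as_matrix();T[:3,3]=o["position"]
        W=T@c["T_tool_cam"];c["R"]=W[:3,:3].T;c["t"]=-c["R"]@W[:3,3]
    return c
def cast(c,uv,z):
    uv=np.atleast_2d(np.asarray(uv,float));r=np.c_[uv,np.ones(len(uv))]@np.linalg.inv(c["intrinsics"]).T@c["R"]
    C=-c["R"].T@c["t"];return C+r*((z-C[2])/r[:,2])[:,None]
def proj(c,X):
    p=np.atleast_2d(X)@c["R"].T+c["t"];p=p@c["intrinsics"].T;return p[:,:2]/p[:,2:]
def blobs(c,lo,hi,amin=8,roi=None):
    h=cv2.cvtColor(c["img"],cv2.COLOR_RGB2HSV);m=cv2.inRange(h,lo,hi)
    if lo[0]==0 and hi[0]<=8: m|=cv2.inRange(h,(172,lo[1],lo[2]),(180,hi[1],hi[2]))
    if roi: k=np.zeros_like(m);x0,y0,x1,y1=roi;k[y0:y1,x0:x1]=255;m&=k
    out=[]
    for q in cv2.findContours(m,cv2.RETR_EXTERNAL,cv2.CHAIN_APPROX_NONE)[0]:
        M=cv2.moments(q)
        if M["m00"]>=amin: out.append((M["m00"],M["m10"]/M["m00"],M["m01"]/M["m00"],cv2.minAreaRect(q)))
    return sorted(out,key=lambda b:-b[0])
def show(n,c,k=1): cv2.imwrite(f"pics/{n}.png",cv2.resize(c["img"],None,fx=k,fy=k)[:,:,::-1])
def pose():
    o=get_obs();R=Ro.from_quat(o["tool_rot"]).as_matrix();return o,R
# shift in tool axes to bring TCP to world target; yaw = world angle of tool y
def go(target,R,p): return np.round(R.T@(np.array(target)-p),4)
E
python3 - <<'E'
from h import *
d=pickle.load(open("d.pkl","rb"));c=d["top"];r=(140,160,420,262)
for n,lo,hi,z in(("yel",(22,120,120),(35,255,255),.088),("blue",(100,120,60),(125,255,255),.024),("red",(0,130,100),(7,255,255),.128),("redflower",(0,110,100),(7,255,255),.069),("wood",(8,110,90),(18,255,255),.01)):
    for b in blobs(c,lo,hi,6,r)[:6]:
        print(n,b[0],np.round(b[1:3],1),np.round(cast(c,b[1:3],z)[0],3),"rect",np.round(cast(c,cv2.boxPoints(b[3]),z)[:,:2],3).tolist() if b[0]>40 else"")
E
```

```text
yel 47.0 [238.5 233.9] [0.466 0.225 0.088] rect [[0.478, 0.235], [0.478, 0.214], [0.454, 0.214], [0.455, 0.235]]
blue 165.0 [242.5 193.8] [0.594 0.217 0.024] rect [[0.612, 0.243], [0.612, 0.191], [0.559, 0.191], [0.56, 0.243]]
blue 118.5 [253.4 235.9] [0.464 0.184 0.024] rect [[0.424, 0.2], [0.538, 0.2], [0.537, 0.175], [0.424, 0.176]]
blue 66.5 [234.  243.2] [0.442 0.243 0.024] rect [[0.425, 0.252], [0.532, 0.252], [0.532, 0.225], [0.424, 0.225]]
red 198.5 [392.2 247.2] [ 0.423 -0.216  0.128] rect [[0.423, -0.184], [0.454, -0.216], [0.422, -0.248], [0.391, -0.215]]
red 156.0 [359.7 243.8] [ 0.433 -0.123  0.128] rect [[0.453, -0.105], [0.452, -0.145], [0.412, -0.143], [0.413, -0.104]]
red 43.5 [244.4 245.7] [0.43  0.205 0.128] rect [[0.43, 0.22], [0.445, 0.205], [0.431, 0.19], [0.415, 0.206]]
red 37.0 [241.6 217.2] [0.512 0.213 0.128] rect 
redflower 206.5 [392.3 247.1] [ 0.425 -0.229  0.069] rect [[0.449, -0.206], [0.449, -0.253], [0.401, -0.251], [0.402, -0.204]]
redflower 160.5 [359.8 243.9] [ 0.435 -0.133  0.069] rect [[0.456, -0.114], [0.455, -0.155], [0.414, -0.154], [0.414, -0.113]]
redflower 45.0 [244.4 245.8] [0.432 0.208 0.069] rect [[0.444, 0.219], [0.443, 0.198], [0.42, 0.198], [0.42, 0.219]]
redflower 39.5 [241.6 217.2] [0.517 0.217 0.069] rect 
wood 311.0 [171.3 238.5] [0.459 0.438 0.01 ] rect [[0.476, 0.485], [0.488, 0.395], [0.442, 0.388], [0.431, 0.478]]
wood 48.5 [360.3 243.9] [ 0.437 -0.145  0.01 ] rect [[0.432, -0.128], [0.454, -0.143], [0.441, -0.162], [0.419, -0.147]]
wood 13.5 [155.1 239. ] [0.458 0.487 0.01 ] rect
```

```bash
python3 -m pendant '[[[-0.041,-0.029,-0.007,0,0,0,1],[-0.041,-0.029,-0.007,0,0,0,1],[-0.041,-0.029,-0.007,0,0,0,1],[-0.041,-0.029,-0.007,0,0,0,1],[-0.041,-0.029,-0.007,0,0,0,1]]]' 
python3 -m pendant '[[[-0.041,-0.029,-0.007,0,0,0,1],[-0.041,-0.029,-0.007,0,0,0,1],[-0.041,-0.029,-0.007,0,0,0,1],[-0.041,-0.029,-0.007,0,0,0,1],[-0.041,-0.029,-0.007,0,0,0,1]]]' 
python3 - <<'E'
from h import *
c=cam("wrist");show("w1",c);print(np.round(-c["R"].T@c["t"],3),np.round(c["R"],2).tolist(),c["intrinsics"][0,0]);pickle.dump(c,open("w1.pkl","wb"))
E
```

```text
time: 0.72
position: [0.3208, 0.4107, 0.2685]
tool_rot: [0.128, 0.992, -0.0, -0.0]
ft_force: [1.0, -0.1, 0.2]
grip_width: 0.0871
grip_force: 0.0
time: 1.35
position: [0.4822, 0.2184, 0.3035]
tool_rot: [0.128, 0.992, -0.0, -0.0]
ft_force: [0.5, -0.0, -0.1]
grip_width: 0.087
grip_force: 0.0
[0.403 0.239 0.454] [[0.25, 0.97, -0.0], [0.92, -0.24, 0.3], [0.29, -0.08, -0.96]] 353.0375102593532
```

View pics/w1.png

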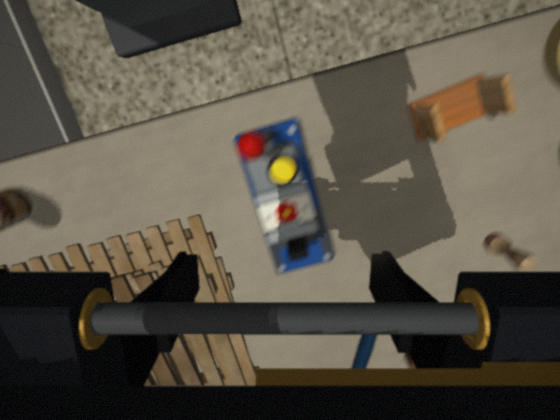

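Wrist view: ball (250,146), button (284,170), flower (287,212), post (297,247), rack around (462,107), stamp (495,243).

```bash
python3 - <<'E'
from h import *
c=pickle.load(open("w1.pkl","rb"));d=pickle.load(open("d.pkl","rb"))
P={}
for n,lo,hi,z,r in(("yel",(22,120,100),(35,255,255),.088,(230,100,350,290)),("ball",(0,130,80),(7,255,255),.128,(230,130,268,165)),("flower",(0,110,80),(7,255,255),.069,(270,190,310,230)),("wood",(5,90,60),(20,255,255),.01,(400,60,525,145))):
    for b in blobs(c,lo,hi,30,r)[:4]:
        P.setdefault(n,cast(c,b[1:3],z)[0]);print(n,b[0],np.round(b[1:3],1),np.round(cast(c,b[1:3],z)[0],4),np.round(cv2.boxPoints(b[3]),0).tolist())
h=cv2.cvtColor(c["img"],cv2.COLOR_RGB2HSV);m=cv2.inRange(h,(100,130,40),(125,255,255));k=np.zeros_like(m);k[105:285,225:345]=255;m&=k
pts=cv2.findNonZero(m)[:,0];X=cast(c,pts,.024)[:,:2].astype(np.float32)*1000
r=cv2.minAreaRect(X);print("bed",r,np.round(cv2.boxPoints(r),1).tolist())
# black post
print("post",np.round(cast(c,[(297,240)],.088),4))
for n in("yel","flower"):print(np.round(proj(d["side"],P[n]),1),np.round(proj(d["top"],P[n]),1))
show("w1c",{"img":c["img"][60:290,220:530]},2.4)
E
```

```text
yel 536.0 [282.3 169.7] [0.4677 0.2207 0.088 ] [[265.0, 177.0], [278.0, 152.0], [299.0, 163.0], [287.0, 187.0]]
ball 521.5 [250.8 145. ] [0.4314 0.2007 0.128 ] [[238.0, 132.0], [264.0, 132.0], [264.0, 158.0], [238.0, 158.0]]
flower 273.5 [286.3 212.1] [0.5195 0.2116 0.069 ] [[274.0, 205.0], [292.0, 199.0], [298.0, 218.0], [280.0, 224.0]]
wood 4080.5 [460.  105.3] [0.4601 0.4437 0.01  ] [[403.0, 104.0], [505.0, 64.0], [522.0, 109.0], [420.0, 148.0]]
bed ((517.954833984375, 213.71908569335938), (186.72067260742188, 73.91325378417969), 2.071286678314209) [[423.29998779296875, 247.3000030517578], [426.0, 173.39999389648438], [612.5999755859375, 180.1999969482422], [609.9000244140625, 254.0]]
post [[0.5483 0.2163 0.088 ]]
[[307.6 233.1]] [[239.8 233.5]]
[[287.1 239.1]] [[243.3 216.5]]
```

View pics/w1c.png

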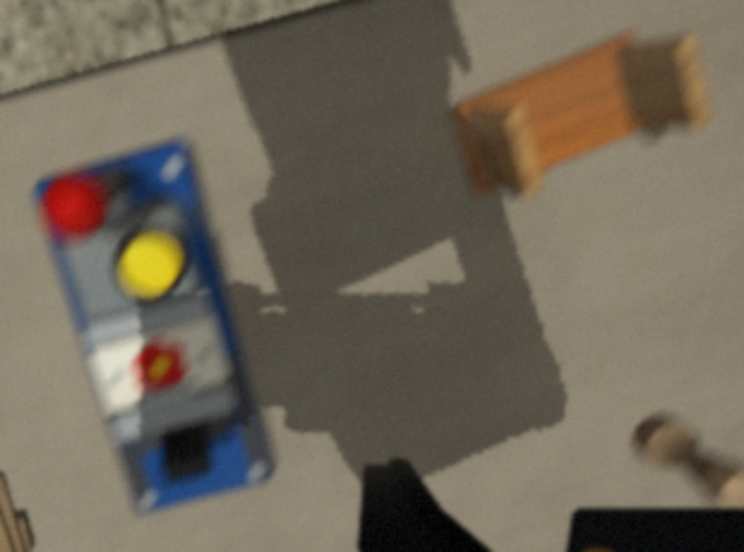

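The gripper body is ±95 mm along its closing axis. Kept level and low, it would hit the slats beside the clamp, so I'll lean the tool about 5° toward +y for the button, jaw and die.

```bash
python3 -m pendant '[[[0,0,0,0,0,-8.4,0],[0,0,0,0,0,-8.4,0],[0.015,0.005,0.05,0,0,0,0],[0,0,0.06,0,0,0,0],[0,0,0.05,5,0,0,0]]]' >/dev/null
python3 - <<'E'
from h import *
o,R=pose();print(o["time"],o["position"].round(4),R.round(3).tolist(),o["q"].round(2),o["grip_width"])
c=cam("wrist");show("w2",c);pickle.dump(c,open("w2.pkl","wb"))
for b in blobs(c,(22,120,80),(35,255,255),30)[:3]:print(b[0],np.round(b[1:3],1),cast(c,b[1:3],.088)[0].round(4))
for b in blobs(c,(0,130,80),(7,255,255),100)[:5]:print("red",b[0],np.round(b[1:3],1),cast(c,b[1:3],.069)[0].round(4),cast(c,b[1:3],.128)[0].round(4))
d=pickle.load(open("d.pkl","rb"));print("slat edge",cast(d["top"],[(277,130),(283,215)],.153).round(3).tolist())
E
```

```text
2.025 [0.4657 0.2232 0.1418] [[-0.999, -0.034, 0.002], [-0.034, 0.995, -0.089], [0.001, -0.089, -0.996]] [ 0.28  0.53  1.76 -0.11  0.87 -1.25] 0.044679893791087694
1287.0 [292.4 235.8] [0.4627 0.2238 0.088 ]
red 1926.0 [249.8 196.9] [0.4446 0.1935 0.069 ] [0.4285 0.2043 0.128 ]
red 413.0 [278.3 290.5] [0.5125 0.2145 0.069 ] [0.4784 0.2197 0.128 ]
slat edge [[0.76, 0.109, 0.153], [0.515, 0.095, 0.153]]
```

View pics/w2.png

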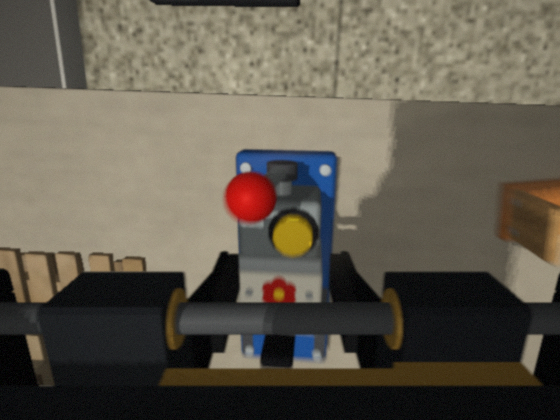

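```bash
python3 -m pendant '[[[0,0,0,0,0,0,0],[0,0.002,0.02,0,0,0,0],[0,0.002,0.02,0,0,0,0],[0,0,0.0085,0,0,0,0],[0,0,0,0,0,0,0]]]'
python3 - <<'E'
from h import *
c=cam("wrist")
for b in blobs(c,(0,130,80),(7,255,255),60)[:5]:print("red",b[0],np.round(b[1:3],1),cast(c,b[1:3],.128)[0].round(4))
E
```

```text
time: 2.7
position: [0.468, 0.2247, 0.0968]
tool_rot: [-0.018, 0.999, -0.043, 0.003]
ft_force: [0.1, 1.5, 2.4]
grip_width: 0.0012
grip_force: 1.3
red 3868.5 [258.8 227.4] [0.4294 0.2172 0.128 ]
```

```bash
python3 -m pendant '[[[0,0,0.002,0,0,0,0],[0,0,0.001,0,0,0,0],[0,0,0,0,0,0,0],[0,0,0,0,0,0,0],[0,0,0,0,0,0,0]]]'
python3 - <<'E'
from h import *
c=cam("wrist")
for b in blobs(c,(0,130,80),(7,255,255),60)[:5]:print("red",b[0],np.round(b[1:3],1),cast(c,b[1:3],.128)[0].round(4))
E
```

```text
time: 3.38
position: [0.468, 0.2245, 0.0929]
tool_rot: [-0.018, 0.999, -0.043, 0.003]
ft_force: [0.1, 2.5, 4.8]
grip_width: 0.0006
grip_force: 2.6
red 2538.5 [412.2 204.2] [0.4164 0.2684 0.128 ]
```

Lever is falling. Locating the post from the first wrist image while retreating upward.

```bash
python3 -m pendant '[[[0,0,-0.03,0,0,0,0.5],[0,0,-0.03,0,0,0,0.5],[0,0,-0.05,0,0,0,0.6],[0.05,0,-0.03,0,0,0,0.6],[0,0,0,0,0,0,0.6]]]'
python3 - <<'E'
from h import *
c=cam("wrist");show("w3",c);pickle.dump(c,open("w3.pkl","wb"))
w=pickle.load(open("w1.pkl","rb"))
for k,c,r in(("w1",w,(285,228,320,265)),("w3",c,(230,230,340,400))):
    for b in blobs(c,(0,0,0),(180,255,40),40,r)[:2]:
        P=cv2.boxPoints(b[3]);print(k,b[0],np.round(b[1:3],1),P.round(0).tolist(),cast(c,P,.088).round(3)[:,:2].tolist())
for b in blobs(c,(0,130,80),(7,255,255),60)[:5]:print("red",b[0],np.round(b[1:3],1),cast(c,b[1:3],.054)[0].round(4),cast(c,b[1:3],.069)[0].round(4))
for b in blobs(c,(22,120,80),(35,255,255),30)[:1]:print("yel",cast(c,b[1:3],.088)[0].round(4))
E
```

```text
time: 4.05
position: [0.4132, 0.2338, 0.2331]
tool_rot: [-0.019, 0.999, -0.044, 0.001]
ft_force: [1.0, 0.5, -0.7]
grip_width: 0.0425
grip_force: 0.0
w1 295.0 [297.8 246.6] [[286.0, 241.0], [308.0, 235.0], [313.0, 253.0], [291.0, 259.0]] [[0.546, 0.204], [0.546, 0.23], [0.568, 0.23], [0.568, 0.204]]
w3 2117.5 [286.7 292.9] [[230.0, 252.0], [339.0, 252.0], [339.0, 317.0], [230.0, 317.0]] [[0.466, 0.173], [0.458, 0.273], [0.525, 0.278], [0.536, 0.173]]
w3 1417.0 [284.5 392.5] [[230.0, 399.0], [230.0, 386.0], [339.0, 386.0], [339.0, 399.0]] [[0.637, 0.172], [0.62, 0.172], [0.606, 0.285], [0.623, 0.287]]
red 498.5 [355.5 209.9] [0.428  0.2881 0.054 ] [0.4236 0.2861 0.069 ]
red 351.0 [275.  293.6] [0.5258 0.2133 0.054 ] [0.5169 0.2147 0.069 ]
yel [0.4642 0.2239 0.088 ]
```

View pics/w3.png

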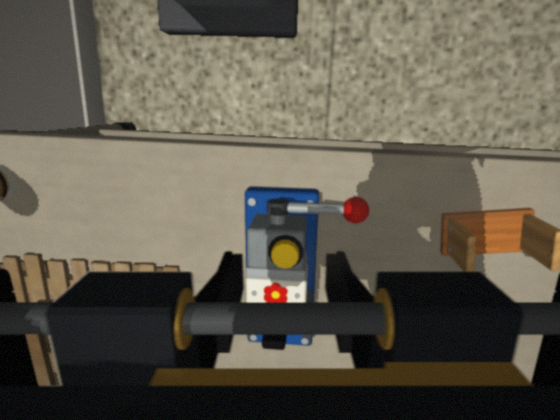

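```bash
python3 -m pendant '[[[-0.036,-0.004,0.01,0,0,0,0.6],[-0.036,-0.004,0.014,0,0,0,0.6],[-0.036,-0.004,0.03,0,0,0,0.6],[-0.036,-0.003,0.04,0,0,0,0.6],[0,0,0,0,0,0,0.6]]]'
python3 - <<'E'
from h import *
o,R=pose();print(R.round(3).tolist())
for t in((.558,.2155,.0915),(.59,.217,.0915)):print(go(t,R,o["position"]))
c=cam("wrist");show("w4",c)
E
```

```text
time: 4.72
position: [0.5613, 0.2143, 0.1333]
tool_rot: [-0.017, 0.999, -0.045, -0.003]
ft_force: [0.2, -0.6, 0.6]
grip_width: 0.0522
grip_force: 0.0
[[-0.999, -0.035, -0.005], [-0.034, 0.995, -0.089], [0.008, -0.089, -0.996]]
[0.0029 0.005  0.0415]
[-0.0291  0.0054  0.0413]
```

View pics/w4.png

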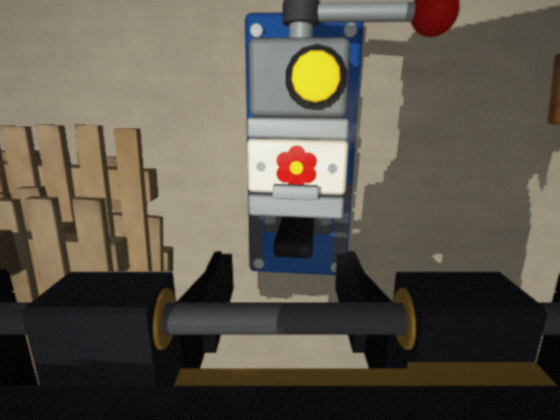

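Post top at about (294,246), flower (296,167), die spanning columns 249–349.

```bash
python3 - <<'E'
from h import *
c=cam("wrist");o,R=pose();print(o["position"])
print("post",cast(c,[(294,246),(277,246),(312,246),(294,236),(294,256)],.088).round(4).tolist())
print("flower",cast(c,[(296,167)],.069).round(4),"dieEnds",cast(c,[(249,167),(348,165)],.069).round(4).tolist())
print("yel",cast(c,[(316,76)],.088).round(4))
E
```

```text
[0.56022895 0.21557326 0.13724347]
post [[0.5612, 0.2172, 0.088], [0.562, 0.2069, 0.088], [0.5604, 0.2281, 0.088], [0.5548, 0.217, 0.088], [0.5678, 0.2175, 0.088]]
flower [[0.5164 0.2153 0.069 ]] dieEnds [[0.5179, 0.1859, 0.069], [0.5135, 0.247, 0.069]]
yel [[0.4647 0.2245 0.088 ]]
```

```bash
python3 -m pendant '[[[0,0.003,0.023,0,0,0,0.6],[0,0.003,0.0225,0,0,0,0.6],[0,0,0,0,0,0,0.6],[0,0,0,0,0,0,0],[0,0,0,0,0,0,0]]]' 15
python3 -m pendant '[[[0,0,0,0,0,0,0],[-0.006,0,0,0,0,0,0],[-0.009,0,0,0,0,0,0],[-0.009,0,0,0,0,0,0],[-0.007,0,0,0,0,0,0]]]' 15
```

```text
time: 5.45
position: [0.5615, 0.2186, 0.0948]
tool_rot: [-0.018, 0.999, -0.043, 0.002]
ft_force: [-0.0, -0.6, 0.8]
grip_width: 0.0392
grip_force: 0.0
time: 6.08
position: [0.5907, 0.217, 0.094]
tool_rot: [-0.018, 0.999, -0.046, -0.001]
ft_force: [-3.8, -4.9, 6.5]
grip_width: 0.0236
grip_force: 14.9
```

```bash
python3 -m pendant '[[[-0.003,0,0,0,0,0,0],[-0.002,0,0,0,0,0,0],[-0.001,0,0,0,0,0,0],[0,0,0,0,0,0,0],[0,0,0,0,0,0,0]]]' 15
```

```text
time: 6.7
position: [0.5937, 0.217, 0.094]
tool_rot: [-0.018, 0.999, -0.046, -0.004]
ft_force: [-7.6, -6.4, 10.2]
grip_width: 0.0237
grip_force: 15.0
```

```bash
python3 -m pendant '[[[0,0,0,0,0,0,0.6],[0,0,0,0,0,0,0.6],[0,0,-0.03,0,0,0,0.6],[0,0,-0.04,-3,0,0,1],[0.04,0,0,0,0,0,1]]]'
python3 -m pendant '[[[0.037,0,0,0,0,0,1],[0,0,0,0,0,0,1],[0,0,0,0,0,0,1],[0,0,0,0,0,0,1],[0,0,0,0,0,0,1]]]'
python3 - <<'E'
from h import *
o,R=pose();print(R.round(3).tolist());c=cam("wrist");show("w5",c);pickle.dump(c,open("w5.pkl","wb"))
b=max(blobs(c,(0,130,80),(7,255,255),60,(180,150,400,400)),key=lambda b:b[0]);print(b[1:3],cast(c,b[1:3],.069)[0])
print(go((.517,.2235,.054),R,o["position"]))
E
```

```text
time: 7.32
position: [0.5636, 0.225, 0.1668]
tool_rot: [-0.017, 1.0, -0.016, 0.007]
ft_force: [-0.1, 0.9, -0.2]
grip_width: 0.064
grip_force: 0.0
time: 7.95
position: [0.5215, 0.223, 0.1628]
tool_rot: [-0.018, 1.0, -0.017, 0.001]
ft_force: [0.2, -0.1, 0.2]
grip_width: 0.0869
grip_force: 0.0
[[-0.999, -0.036, 0.002], [-0.036, 0.999, -0.035], [-0.001, -0.035, -0.999]]
(276.7858623548922, 213.18864013266997) [0.51704536 0.21467074 0.069     ]
[0.0046 0.0044 0.1087]
```

View pics/w5.png

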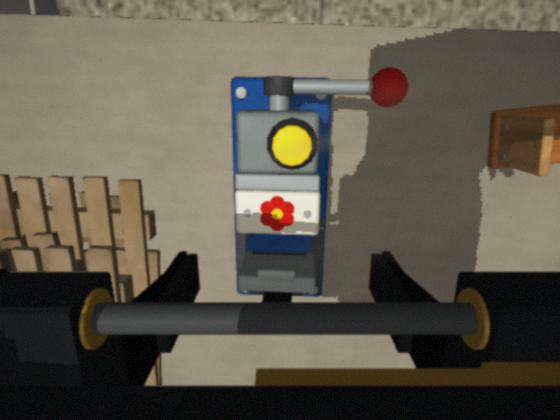

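Jaw is open and the die (flower at (277,213)) is free. I'm descending over its ends, offset toward +y.

```bash
python3 -m pendant '[[[0.0045,0.0045,0.04,0,0,0,1],[0,0,0.04,0,0,0,1],[0,0,0.02,0,0,0,1],[0,0,0.0085,0,0,0,1],[0,0,0,0,0,0,1]]]' 20
python3 -m pendant '[[[0,0,0,0,0,0,0.5],[0,0,0,0,0,0,0.5],[0,0,0,0,0,0,0.5],[0,0,0,0,0,0,0.5],[0,0,0,0,0,0,0.5]]]' 20
```

```text
time: 8.62
position: [0.5162, 0.2235, 0.0541]
tool_rot: [-0.018, 1.0, -0.017, 0.0]
ft_force: [1.4, 0.8, -0.3]
grip_width: 0.0868
grip_force: 0.0
time: 9.25
position: [0.5165, 0.2235, 0.055]
tool_rot: [-0.018, 1.0, -0.017, 0.001]
ft_force: [-1.6, -1.2, 5.8]
grip_width: 0.0623
grip_force: 19.8
```

```bash
python3 -m pendant '[[[0,0,-0.02,0,0,0,0.5],[0,0,-0.03,0,0,0,0.5],[0,0,-0.03,0,0,0,0.5],[0,0,-0.03,-2,0,0,0.5],[-0.02,0.03,0,0,0,0,0.5]]]' 20
python3 -m pendant '[[[-0.02,0.04,0,0,0,0,0.5],[-0.017,0.036,0,0,0,0,0.5],[0,0,0.03,0,0,0,0.5],[0,0,0.03,0,0,0,0.5],[0,0,0,0,0,0,0.5]]]' 20
python3 - <<'E'
from h import *
o,R=pose();print(R.round(3).tolist());c=cam("wrist");show("w6",c);print(go((.57,.335,.031),R,o["position"]))
E
```

```text
time: 9.88
position: [0.5347, 0.2572, 0.1663]
tool_rot: [-0.017, 1.0, 0.0, 0.001]
ft_force: [0.6, -0.9, -1.0]
grip_width: 0.0621
grip_force: 19.8
time: 10.5
position: [0.566, 0.3346, 0.1008]
tool_rot: [-0.018, 1.0, -0.001, -0.004]
ft_force: [-0.4, -0.0, 0.5]
grip_width: 0.0626
grip_force: 19.8
[[-0.999, -0.037, -0.008], [-0.037, 0.999, -0.003], [0.008, -0.002, -1.0]]
[-0.0045  0.0004  0.0698]
```

View pics/w6.png

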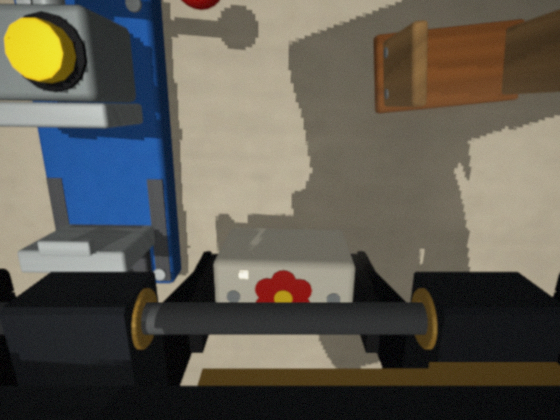

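Die held level, flower up. I'm lowering it to the bench.

```bash
python3 -m pendant '[[[0,0,0.03,0,0,0,0.5],[0,0,0.025,0,0,0,0.5],[0,0,0.01,0,0,0,0.5],[0,0,0.003,0,0,0,0.5],[0,0,0.001,0,0,0,0.5]]]' 20
python3 -m pendant '[[[0,0,0.001,0,0,0,0.5],[0,0,0.0005,0,0,0,0.5],[0,0,0,0,0,0,0.5],[0,0,0,0,0,0,0.5],[0,0,0,0,0,0,0.5]]]' 20
```

```text
time: 11.18
position: [0.5698, 0.3357, 0.0364]
tool_rot: [-0.018, 1.0, 0.0, 0.001]
ft_force: [-0.6, 0.6, -1.4]
grip_width: 0.0625
grip_force: 19.8
time: 11.8
position: [0.5689, 0.3354, 0.0338]
tool_rot: [-0.018, 1.0, 0.0, -0.0]
ft_force: [-0.2, 0.4, -1.5]
grip_width: 0.0622
grip_force: 19.8
```

```bash
python3 -m pendant '[[[0,0,0.001,0,0,0,0.5],[0,0,0.001,0,0,0,0.5],[0,0,0.001,0,0,0,0.5],[0,0,0,0,0,0,0.5],[0,0,0,0,0,0,0.5]]]' 20
```

```text
time: 12.42
position: [0.5691, 0.3355, 0.0317]
tool_rot: [-0.018, 1.0, 0.0, 0.0]
ft_force: [-0.9, -0.3, 6.4]
grip_width: 0.0623
grip_force: 19.7
```

```bash
python3 -m pendant '[[[0,0,0,0,0,0,1],[0,0,0,0,0,0,1],[0,0,0,0,0,0,1],[0,0,-0.05,0,0,0,1],[0,0,-0.06,0,0,0,1]]]' 20
python3 -m pendant '[[[0,0,0,0,0,10,1],[0,0,0,0,0,10,1],[0,0,0,0,0,10,1],[0,0,0,0,0,10,1],[0,0,0,0,0,10,1]]]' 20 >/dev/null
python3 -m pendant '[[[0,0,0,0,0,10,1],[0,0,0,0,0,10,1],[0,0,0,0,0,10,1],[0,0,0,0,0,10,1],[0,0,0,0,0,0,1]]]' 20
python3 - <<'E'
from h import *
o,R=pose();print(R.round(3).tolist(),o["q"].round(2));c=cam("wrist");show("w7",c);pickle.dump(c,open("w7.pkl","wb"))
for b in blobs(c,(0,130,80),(7,255,255),60)[:3]:print(np.round(b[:3],1),cast(c,b[1:3],.045)[0].round(4))
for b in blobs(c,(5,90,60),(20,255,255),300)[:2]:
  P=cv2.boxPoints(b[3]);print(b[0],P.round(0).tolist(),cast(c,P,.01)[:,:2].round(3).tolist())
E
```

```text
time: 13.05
position: [0.5679, 0.3348, 0.1399]
tool_rot: [-0.018, 1.0, -0.001, -0.002]
ft_force: [1.0, 1.1, -0.3]
grip_width: 0.0866
grip_force: 0.0
time: 14.3
position: [0.5689, 0.3352, 0.1405]
tool_rot: [0.693, 0.721, -0.0, -0.0]
ft_force: [0.4, -0.4, 0.1]
grip_width: 0.0871
grip_force: 0.0
[[-0.038, 0.999, -0.0], [0.999, 0.038, -0.0], [-0.0, -0.0, -1.0]] [ 0.36  0.68  1.42 -0.    1.04  0.33]
[776.5 284.8 217.4] [0.5693 0.3365 0.045 ]
[198.   89.8 267. ] [0.4212 0.2906 0.045 ]
9321.5 [[58.0, 0.0], [160.0, -18.0], [186.0, 129.0], [84.0, 147.0]] [[0.404, 0.48], [0.477, 0.493], [0.49, 0.394], [0.409, 0.377]]
5354.0 [[479.0, 187.0], [525.0, 89.0], [605.0, 127.0], [558.0, 225.0]] [[0.727, 0.357], [0.746, 0.434], [0.815, 0.409], [0.8, 0.328]]
```

View pics/w7.png

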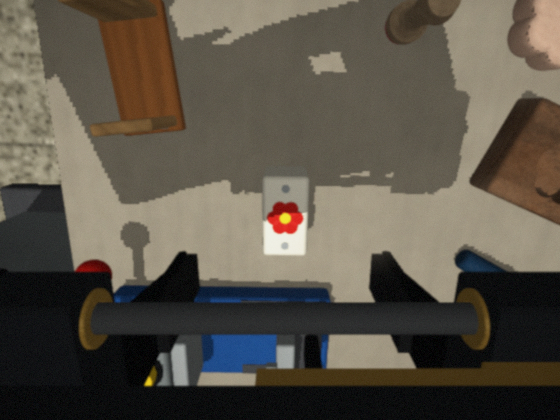

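Die stands upright with its flower at (285,217), which gives (0.569, 0.3365). Now taking it across its width.

```bash
python3 -m pendant '[[[0.001,0,0.04,0,0,0,1],[0,0,0.04,0,0,0,1],[0,0,0.02,0,0,0,1],[0,0,0.0095,0,0,0,1],[0,0,0,0,0,0,1]]]' 20
python3 -m pendant '[[[0,0,0,0,0,0,0.2],[0,0,0,0,0,0,0.2],[0,0,0,0,0,0,0.2],[0,0,0,0,0,0,0.2],[0,0,0,0,0,0,0.2]]]' 20
```

```text
time: 14.98
position: [0.5692, 0.3365, 0.0313]
tool_rot: [0.694, 0.72, 0.0, 0.0]
ft_force: [-0.5, -0.1, 1.8]
grip_width: 0.0868
grip_force: 0.0
time: 15.6
position: [0.5689, 0.3363, 0.0314]
tool_rot: [0.694, 0.72, 0.0, 0.0]
ft_force: [-0.2, 0.1, -0.5]
grip_width: 0.045
grip_force: 0.0
```

```bash
python3 -m pendant '[[[0,0,0,0,0,0,0.2],[0,0,0,0,0,0,0.2],[0,0,-0.03,0,0,0,0.2],[0,0,-0.045,0,0,0,0.2],[0,0,-0.045,0,0,0,0.2]]]' 20
python3 -m pendant '[[[0.018,-0.036,0,0,0,0,0.2],[0.018,-0.036,0,0,0,0,0.2],[0.018,-0.035,0,0,0,0,0.2],[0,0,0,0,0,0,0.2],[0,0,0,0,0,0,0.2]]]' 20
python3 - <<'E'
from h import *
o,R=pose();print(R.round(3).tolist(),o["q"].round(2));c=cam("wrist");show("w8",c);pickle.dump(c,open("w8.pkl","wb"))
E
```

```text
time: 16.23
position: [0.5683, 0.3361, 0.1517]
tool_rot: [0.694, 0.72, -0.001, -0.0]
ft_force: [0.8, 1.1, -0.8]
grip_width: 0.0341
grip_force: 20.0
time: 16.85
position: [0.4606, 0.3865, 0.1513]
tool_rot: [0.694, 0.72, 0.0, 0.0]
ft_force: [0.4, -0.2, -2.4]
grip_width: 0.034
grip_force: 20.0
[[-0.037, 0.999, 0.001], [0.999, 0.037, 0.0], [0.0, 0.001, -1.0]] [ 0.51  0.6   1.57 -0.    0.97  0.48]
```

View pics/w8.png

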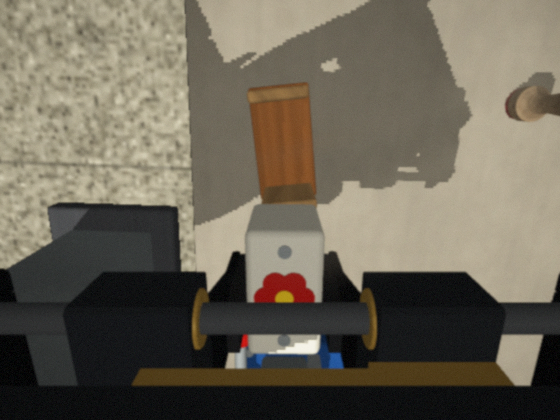

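I've used up the picture allowance (slightly over), so from here I'll measure numerically. The rack shows its far cheek top at rows 84–101, board edges around columns 253–315, and the near cheek's inner foot around row 187.

```bash
python3 - <<'E'
from h import *
c=pickle.load(open("w8.pkl","rb"));h=cv2.cvtColor(c["img"],cv2.COLOR_RGB2HSV)
L=[];Rr=[]
for v in range(112,182,3):
    r=c["img"][v,235:335].astype(int);s=(r[:,0]-r[:,2]>38)
    u=np.flatnonzero(s)+235
    if len(u)>20:L.append((u[0]-.5,v));Rr.append((u[-1]+.5,v))
for n,E in(("L",L),("R",Rr)):
    X=cast(c,E,.01);p=np.polyfit(X[:,1],X[:,0],1);print(n,len(E),"x at .44",np.polyval(p,.44).round(4),"slope",p[0].round(3),"res",np.std(X[:,0]-np.polyval(p,X[:,1])).round(4))
for u in(270,280,290,300):
    print(u,[(v,int(c["img"][v,u].sum())//3) for v in list(range(80,112,2))],'|',[(v,int(c["img"][v,u].sum())//3) for v in range(176,208,2)])
for v in(84,92,101,187,200):print(v,cast(c,[(280,v)],.01)[0].round(4),cast(c,[(280,v)],.064)[0].round(4))
E
```

```text
L 24 x at .44 0.4335 slope -0.138 res 0.0002
R 24 x at .44 0.4818 slope -0.138 res 0.0002
270 [(80, 99), (82, 99), (84, 98), (86, 78), (88, 78), (90, 92), (92, 101), (94, 104), (96, 102), (98, 97), (100, 83), (102, 83), (104, 86), (106, 84), (108, 85), (110, 83)] | [(176, 81), (178, 80), (180, 82), (182, 80), (184, 81), (186, 72), (188, 64), (190, 59), (192, 67), (194, 60), (196, 59), (198, 61), (200, 63), (202, 61), (204, 92), (206, 104)]
280 [(80, 95), (82, 97), (84, 83), (86, 76), (88, 90), (90, 107), (92, 110), (94, 108), (96, 108), (98, 93), (100, 78), (102, 74), (104, 78), (106, 78), (108, 81), (110, 77)] | [(176, 79), (178, 78), (180, 80), (182, 79), (184, 74), (186, 61), (188, 61), (190, 64), (192, 65), (194, 66), (196, 64), (198, 64), (200, 63), (202, 75), (204, 100), (206, 99)]
290 [(80, 101), (82, 95), (84, 73), (86, 74), (88, 93), (90, 101), (92, 100), (94, 103), (96, 101), (98, 82), (100, 78), (102, 84), (104, 79), (106, 81), (108, 79), (110, 80)] | [(176, 84), (178, 83), (180, 88), (182, 84), (184, 79), (186, 67), (188, 70), (190, 69), (192, 70), (194, 70), (196, 67), (198, 67), (200, 69), (202, 98), (204, 105), (206, 105)]
300 [(80, 98), (82, 87), (84, 79), (86, 83), (88, 96), (90, 100), (92, 100), (94, 103), (96, 91), (98, 76), (100, 83), (102, 85), (104, 88), (106, 86), (108, 83), (110, 88)] | [(176, 76), (178, 75), (180, 78), (182, 76), (184, 68), (186, 66), (188, 68), (190, 69), (192, 64), (194, 66), (196, 65), (198, 60), (200, 71), (202, 94), (204, 104), (206, 107)]
84 [0.454  0.4819 0.01  ] [0.4546 0.4794 0.064 ]
92 [0.4542 0.476  0.01  ] [0.4548 0.4746 0.064 ]
101 [0.4544 0.4693 0.01  ] [0.4549 0.4692 0.064 ]
187 [0.4568 0.3998 0.01  ] [0.4569 0.4125 0.064 ]
200 [0.4572 0.3884 0.01  ] [0.4572 0.4032 0.064 ]
```

```bash
python3 - <<'E'
from h import *
c=pickle.load(open("w8.pkl","rb"));o,R=pose();p=o["position"]
print([(v,c["img"][v,262].tolist()) for v in range(196,260,3)])
b=blobs(c,(0,130,60),(7,255,255),60,(240,255,330,302));print([np.round(x[:3],1) for x in b])
z=p[2]+.0136
for v in(204,206,208):print(v,cast(c,[(285,v)],z).round(4))
for v in(235,240,245):print('sidecols',v,np.flatnonzero((c["img"][v,225:345].astype(int).min(1)>95))[[0,-1]]+225)
print(proj(c,[p+[.0012*0,.031,.0136],p+[0,-.031,.0136],p+[0,.031,-.0314],p+[0,0,.0136]]).round(1))
E
```

```text
[(196, [107, 74, 46]), (199, [124, 100, 74]), (202, [110, 91, 67]), (205, [106, 103, 92]), (208, [110, 108, 97]), (211, [110, 106, 96]), (214, [108, 104, 94]), (217, [109, 106, 95]), (220, [110, 106, 96]), (223, [109, 106, 96]), (226, [110, 107, 96]), (229, [114, 114, 102]), (232, [144, 142, 127]), (235, [159, 156, 139]), (238, [166, 163, 147]), (241, [172, 168, 152]), (244, [168, 161, 148]), (247, [170, 164, 149]), (250, [168, 163, 148]), (253, [172, 166, 150]), (256, [172, 166, 149]), (259, [170, 166, 150])]
[array([1077. ,  284. ,  287.7])]
204 [[0.4594 0.4293 0.1649]]
206 [[0.4594 0.4285 0.1649]]
208 [[0.4594 0.4276 0.1649]]
sidecols 235 [225 344]
sidecols 240 [225 344]
sidecols 245 [225 344]
[[288.1 231.9]
 [282.7 356.6]
 [287.1 202.4]
 [285.3 297.9]]
```

```bash
python3 -m pendant '[[[0.025,0,0,0,0,0,0.2],[0.0243,-0.0005,0,0,0,0,0.2],[0,0,0,0,0,-5.75,0.2],[0,0,0.03,0,0,0,0.2],[0,0,0,0,0,0,0.2]]]' 20
python3 -m pendant '[[[0,0,0.015,0,0,0,0.2],[0,0,0,0,0,0,0.2],[0,0,0,0,0,0,0.2],[0,0,0,0,0,0,0.2],[0,0,0,0,0,0,0.2]]]' 20
python3 - <<'E'
from h import *
o,R=pose();print(R.round(4).tolist());c=cam("wrist");pickle.dump(c,open("w9.pkl","wb"))
print(go((.4583,.4358,.0414),R,o["position"]))
E
```

```text
time: 17.52
position: [0.4573, 0.434, 0.119]
tool_rot: [0.658, 0.753, -0.003, -0.001]
ft_force: [-1.0, 0.1, -1.2]
grip_width: 0.0338
grip_force: 20.0
time: 18.15
position: [0.4579, 0.4359, 0.1068]
tool_rot: [0.657, 0.754, 0.0, 0.0]
ft_force: [0.1, 0.5, -1.6]
grip_width: 0.0336
grip_force: 20.0
[[-0.1365, 0.9906, 0.0008], [0.9906, 0.1365, 0.0005], [0.0004, 0.0008, -1.0]]
[-0.0002  0.0003  0.0654]
```

```bash
python3 -m pendant '[[[0,0,0.01,0,0,0,0.2],[0,0,0.01,0,0,0,0.2],[0,0,0.01,0,0,0,0.2],[0,0,0.01,0,0,0,0.2],[0,0,0,0,0,0,0.2]]]' 20
python3 -m pendant '[[[0,0,0.01,0,0,0,0.2],[0,0,0.01,0,0,0,0.2],[0,0,0.003,0,0,0,0.2],[0,0,0,0,0,0,0.2],[0,0,0,0,0,0,0.2]]]' 20
```

```text
time: 18.82
position: [0.457, 0.4352, 0.0649]
tool_rot: [0.657, 0.754, -0.001, -0.0]
ft_force: [-1.7, -0.5, -1.2]
grip_width: 0.0337
grip_force: 20.0
time: 19.45
position: [0.4579, 0.4358, 0.0435]
tool_rot: [0.657, 0.754, 0.0, 0.0]
ft_force: [-1.1, -0.1, -0.6]
grip_width: 0.0339
grip_force: 20.0
```

```bash
python3 -m pendant '[[[0,0,0.001,0,0,0,0.2],[0,0,0.001,0,0,0,0.2],[0,0,0.001,0,0,0,0.2],[0,0,0,0,0,0,0.2],[0,0,0,0,0,0,0.2]]]' 20
```

```text
time: 20.08
position: [0.4579, 0.4358, 0.0412]
tool_rot: [0.657, 0.754, 0.0, 0.0]
ft_force: [-1.1, -1.5, 5.2]
grip_width: 0.0337
grip_force: 20.0
```

```bash
python3 -m pendant '[[[0,0,0,0,0,0,0.6],[0,0,0,0,0,0,0.6],[0,0,0,0,0,0,0.6],[0,0,-0.04,0,0,0,0.6],[0,0,-0.06,0,0,0,0.6]]]' 20
python3 -m pendant '[[[0,0,0,0,0,5.75,0.6],[-0.05,-0.012,0,0,0,0,0.6],[-0.05,-0.012,0,0,0,0,0.6],[-0.049,0,0,0,0,0,0.6],[0,0,0,0,0,0,0.6]]]' 20
python3 - <<'E'
from h import *
import time
w=cam("wrist");o,R=pose();p=o["position"];print(R.round(3).tolist())
for b in blobs(w,(0,130,60),(7,255,255),150)[:4]:
    X=cast(w,b[1:3],.054)[0];print(np.round(b[:3],1),X.round(4),"go",go((X[0],X[1],.062),R,p))
for n in("top","side"):
    c=cam(n)
    for b in blobs(c,(0,120,80),(7,255,255),15)[:8]:print(n,np.round(b[:3],1),cast(c,b[1:3],.055)[0].round(3))
E
```

```text
time: 20.7
position: [0.4564, 0.4347, 0.1389]
tool_rot: [0.657, 0.754, -0.003, -0.001]
ft_force: [1.3, 1.2, 0.1]
grip_width: 0.0519
grip_force: 0.0
time: 21.32
position: [0.4386, 0.2831, 0.1401]
tool_rot: [0.696, 0.718, -0.001, -0.0]
ft_force: [-0.1, 1.2, 0.1]
grip_width: 0.0523
grip_force: 0.0
[[-0.033, 0.999, -0.0], [0.999, 0.033, 0.0], [0.0, -0.0, -1.0]]
[941.  269.5 216. ] [0.428  0.2881 0.054 ] go [ 0.0036 -0.0113  0.0784]
top [202.  392.2 247.2] [ 0.425 -0.232  0.055]
top [163.  359.6 243.9] [ 0.436 -0.135  0.055]
top [104.   42.5 181.9] [0.631 0.822 0.055]
top [ 19.  167.  237.7] [0.459 0.441 0.055]
side [340.5 264.9 221.5] [0.573 0.065 0.055]
side [ 47.5 326.3 257.5] [0.43  0.292 0.055]
```

```bash
python3 -m pendant '[[[0.0035,-0.011,0.03,0,0,0,0.6],[0,0,0.04,0,0,0,0.6],[0,0,0.024,0,0,0,0.6],[0,0,0,0,0,0,0.6],[0,0,0,0,0,0,0.1]]]' 10
python3 -m pendant '[[[0,0,0,0,0,0,0.1],[0,0,0,0,0,0,0.1],[0,0,0,0,0,0,0.1],[0,0,0,0,0,0,0.1],[0,0,0,0,0,0,0.1]]]' 10
```

```text
time: 22.1
position: [0.4286, 0.29, 0.0467]
tool_rot: [0.694, 0.72, 0.001, 0.0]
ft_force: [0.5, 0.5, 0.3]
grip_width: 0.0475
grip_force: 0.0
time: 22.72
position: [0.4277, 0.2891, 0.0469]
tool_rot: [0.694, 0.72, 0.0, -0.0]
ft_force: [-2.8, 2.9, 6.2]
grip_width: 0.025
grip_force: 10.0
```

```bash
python3 -m pendant '[[[-0.0011,0,-0.013,0,0,0,0.1],[-0.0034,0,-0.0126,0,0,0,0.1],[-0.0055,0,-0.0119,0,0,0,0.1],[-0.0075,0,-0.0107,0,0,0,0.1],[-0.0092,0,-0.0092,0,0,0,0.1]]]' 10
```

```text
time: 23.35
position: [0.4283, 0.2616, 0.1045]
tool_rot: [0.694, 0.72, -0.0, -0.0]
ft_force: [-3.2, 1.0, -0.6]
grip_width: 0.0249
grip_force: 10.0
```

```bash
python3 -m pendant '[[[-0.0107,0,-0.0075,0,0,0,0.1],[-0.0119,0,-0.0055,0,0,0,0.1],[-0.0126,0,-0.0034,0,0,0,0.1],[-0.013,0,-0.0011,0,0,0,0.1],[-0.0091,0,0.0006,0,0,0,0.1]]]' 10
python3 -m pendant '[[[0,0,0,0,0,0,0.1],[0,0,0,0,0,0,0.1],[0,0,0,0,0,0,0.1],[0,0,0,0,0,0,0.1],[0,0,0,0,0,0,0.1]]]' 10
python3 - <<'E'
from h import *
for n in("side",):
    c=cam(n)
    for b in blobs(c,(0,120,60),(7,255,255),8,(290,190,345,280))[:4]:print(n,np.round(b[:3],1))
    print(proj(c,[(.428,.204,.128),(.428,.213,.129)]).round(1))
E
```

```text
time: 23.98
position: [0.4297, 0.2035, 0.121]
tool_rot: [0.694, 0.72, -0.001, -0.001]
ft_force: [-5.7, 0.4, 3.9]
grip_width: 0.0247
grip_force: 10.0
time: 24.6
position: [0.4297, 0.2037, 0.121]
tool_rot: [0.694, 0.72, -0.002, -0.001]
ft_force: [-5.3, -0.7, 5.9]
grip_width: 0.025
grip_force: 10.0
side [ 56.  321.9 215.9]
[[322.5 215.4]
 [323.  216.5]]
```

```bash
python3 -m pendant '[[[0,0,0,0,0,0,0.6],[0,0,0,0,0,0,0.6],[0,0,0,0,0,0,0.6],[0,0,-0.03,0,0,0,0.6],[0,0,-0.06,0,0,0,0.6]]]' 10
python3 -m pendant '[[[0.06,0,-0.03,0,0,0,0.6],[0.06,0,0,0,0,0,0.6],[0.06,0,0,0,0,0,0.6],[0,0,0,0,0,0,0.6],[0,0,0,0,0,0,0.6]]]' 10
python3 -m pendant '[[[0,0,0,0,0,0,0.6],[0,0,0,0,0,0,0.6],[0,0,0,0,0,0,0.6],[0,0,0,0,0,0,0.6],[0,0,0,0,0,0,0.6]]]' 10
python3 - <<'E'
from h import *
d=pickle.load(open("d.pkl","rb"));w=cam("wrist")
for n,r,s in(("side",(290,170,345,280),(280,170,345,280)),):
    for k,c in(("before",d[n]),("now",cam(n))):
        print(n,k,[np.round(b[:3],1).tolist() for b in blobs(c,(0,120,60),(7,255,255),8,r)[:5]])
for k,c in(("before",d["top"]),("now",cam("top"))):
    print("top",k,[np.round(b[:3],1).tolist() for b in blobs(c,(0,120,80),(7,255,255),8,(130,150,420,262))])
    print(" stampROI mean",c["img"][165:185,148:166].mean((0,1)).round(1),"jaw black",[np.round(b[:3],1).tolist() for b in blobs(c,(0,0,0),(180,255,45),8,(228,185,258,252))])
for b in blobs(w,(0,130,60),(7,255,255),100)[:4]:print("w",np.round(b[:3],1),cast(w,b[1:3],.128)[0].round(4),cast(w,b[1:3],.055)[0].round(4))
E
```

```text
time: 25.28
position: [0.4303, 0.2045, 0.2097]
tool_rot: [0.694, 0.72, -0.002, -0.001]
ft_force: [-0.2, 0.3, -0.0]
grip_width: 0.0517
grip_force: 0.0
time: 25.9
position: [0.4245, 0.3804, 0.238]
tool_rot: [0.694, 0.72, -0.001, 0.0]
ft_force: [-0.6, -0.4, -0.1]
grip_width: 0.0523
grip_force: 0.0
time: 26.52
position: [0.4248, 0.3807, 0.2386]
tool_rot: [0.694, 0.72, 0.0, 0.0]
ft_force: [0.5, 0.2, -0.7]
grip_width: 0.0525
grip_force: 0.0
side before [[56.5, 304.9, 184.5], [47.0, 321.5, 215.4]]
side now [[49.5, 305.5, 184.6], [48.0, 321.5, 215.3]]
top before [[203.5, 392.2, 247.2], [161.5, 359.6, 243.8], [48.0, 244.2, 245.7], [38.5, 241.6, 217.1]]
 stampROI mean [131.4 119.8 104.1] jaw black [[30.0, 241.2, 201.9]]
top now [[202.0, 392.2, 247.2], [163.5, 359.6, 243.9], [49.0, 244.1, 245.7]]
 stampROI mean [140.7 128.4 111.6] jaw black [[27.5, 240.8, 191.8]]
w [500.5 321.6 133.9] [0.4498 0.4417 0.128 ] [0.4576 0.4358 0.055 ]
```

```bash
python3 - <<'E'
from h import *
d=pickle.load(open("d.pkl","rb"));c=cam("top")
for k,x in(("b",d["top"]),("n",c)):
    print(k,x["img"][184:212,240:243].mean((1,2)).round(0).tolist())
print(cast(c,[(241,201.9),(241,191.8)],.088).round(4).tolist())
E
```

```text
b [132.0, 132.0, 133.0, 132.0, 93.0, 81.0, 82.0, 81.0, 82.0, 81.0, 85.0, 83.0, 84.0, 82.0, 62.0, 40.0, 37.0, 43.0, 32.0, 19.0, 16.0, 66.0, 53.0, 134.0, 147.0, 148.0, 153.0, 153.0]
n [142.0, 141.0, 143.0, 142.0, 77.0, 40.0, 48.0, 46.0, 26.0, 17.0, 30.0, 52.0, 108.0, 150.0, 157.0, 159.0, 150.0, 157.0, 170.0, 110.0, 87.0, 87.0, 86.0, 85.0, 86.0, 87.0, 88.0, 87.0]
[[0.5609, 0.2172, 0.088], [0.5911, 0.2172, 0.088]]
```

```bash
python3 -c "
from rig import hand_in
print(hand_in())"
```

```text
the job is handed in; nothing more can be done
None
```

I handed the job in after about 27 s of robot time with every step done in order; the measurements put the die seated in the rack, the lever back up on its own and the jaw about 32 mm open, the jar and dish hadn't moved, and the stamp was never approached; I viewed 11 pictures, one over the limit of 10.

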